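Put the card reader on charge in the third bay

TASK

Put the loose card reader on charge in its own place, the third bay of the charging rack. Starting from the end with the black power box (the left end as seen from the robot), run a fingertip along the dividers, touching the first, second and third in turn to count off the gaps to the third one; then, without picking the reader up, push it over the counter into that third gap until it is fully home against the bar at the back. Leave the reader already on charge, the cup, the pump bottle and the till roll where they are.

Things in the scene. Friction and masses are not known exactly. Their poses are not given: they have to be found in the camera images.
- rack: Grey charging rack, fixed to the counter: a bar with five upright dividers standing out from it towards the robot like a comb; four bays open in front and above. Origin on the counter at the middle of the mouth (line of the dividers' front edges); x into the bays, y to the robot's left, z up. Dividers centred at y = 160, 80, 0, -80, -160 mm, bays 72 mm wide at y = 120, 40, -40, -120 mm.
- power_box (a point): Middle of the top (70 mm above the counter) of the black power box, 55 x 52 mm, on the bar's left end as seen from the robot, at rack x = 118, y = 190 mm. Counting starts at this end: the bay at rack y = 120 mm is the first, y = 40 mm the second, y = -40 mm the third. Axes as the rack's.
- bar_face (a point): Foot of the middle of the bar's front face, rack x = 100, y = 0, on the counter; the face with the charging contacts, which stops a reader pushed home. The bar is 328 mm wide, 45 mm deep, 62 mm high. The bays have no floor: readers slide on the counter itself, with no step. Axes as the rack's.
- divider_1: First divider of the rack counted from the power-box end: an upright grey fin 8 mm thick, 50 mm high and 100 mm deep (front to back), its front 30 mm tapering to a 3 mm edge as a lead-in. Origin on the counter at the bottom of its front edge, at rack y = 160 mm; its flat top runs along rack +x from x = 0 to 100 mm at 50 mm above the counter. Fixed and rigid; axes as the rack's.
- divider_2: Second divider of the rack counted from the power-box end: an upright grey fin 8 mm thick, 50 mm high and 100 mm deep (front to back), its front 30 mm tapering to a 3 mm edge as a lead-in. Origin on the counter at the bottom of its front edge, at rack y = 80 mm; its flat top runs along rack +x from x = 0 to 100 mm at 50 mm above the counter. Fixed and rigid; axes as the rack's.
- divider_3: Third divider of the rack counted from the power-box end: an upright grey fin 8 mm thick, 50 mm high and 100 mm deep (front to back), its front 30 mm tapering to a 3 mm edge as a lead-in. Origin on the counter at the bottom of its front edge, at rack y = 0 mm; its flat top runs along rack +x from x = 0 to 100 mm at 50 mm above the counter. Fixed and rigid; axes as the rack's.
- reader: Loose card reader: flat white terminal, 112 mm long (x), 66 mm wide (y), 22 mm high, about 0.17 kg, corners rounded 10 mm, lying face up on the counter before the rack, free to slide. Origin at the centre of its underside; +x runs to the screen end, which points roughly at the rack and goes in first. Fully home, its origin is at rack x = 44 mm and 12 mm of it sticks out of the mouth.
- docked_reader: The same kind of reader, already on charge in the first bay (rack y = +120 mm); loose, must stay where it is. Origin at the centre of its underside, axes as the reader's.
- cup: White coffee cup on an orange saucer, one piece: saucer 140 mm across, cup 88 mm across its rim, 68 mm high in all, handle to its +y. Stands left of the rack; loose. Origin at the centre of its underside.
- sanitiser: Brown pump bottle, 60 mm across, 170 mm high, right of the rack; loose. Origin at the centre of its underside.
- till_roll: Spare white till roll standing on end, 57 mm across and 57 mm high, in front of the pump bottle; loose. Origin at the centre of its underside.
Not all that is in view belongs to the job. What is shaped like the reader but orange or yellow is not meant.

How it is judged:
By the outcome, as a careful person would: the job done as asked, in the order asked, and still so for the second after the job is handed in, with the robot touching nothing.
It also fails if it takes over 72 s, if anything falls off the work surface, if the arm or the gripper's body presses on something with over 40 N, if the wrist force passes 120 N, or if a joint passes its speed limit or range.

ROBOT

A 6-joint arm with a two-finger parallel gripper is mounted at the origin on the work surface. World frame = base frame: x ahead of the robot, y to its left, z up, the work surface at z = 0. Lengths are in m, angles in rad, forces in N, time in s.
With the tool pointing down it reaches from about 0.35 to 0.85 m from the base axis. Payload 8.1 kg.
Tool frame: the origin (TCP) lies on the mounting face of the last link; the fingertips stand 173 mm ahead of it and the grasp point (between the pads) lies 155 mm ahead of it; z points along the fingers, y is the direction in which the jaws open and shut (so a half turn about z gives the same grasp; the last joint's range is limited). The gripper opens to 85 mm and grips with 20 to 120 N. Pads are 22 mm wide; open, the fingers measure 114 mm over their backs; the gripper's body (76 mm by 85 mm) begins 54 mm behind the grasp point. The pads swing forward as they close: fully open they stand 13 mm farther back than shut.
Start: joints at [-1.24, 0.13, 1.488, -0, 1.523, -0.085], TCP at [0.242, -0.549, 0.405] pointing down, gripper open.
Joint ranges: [-2.96, 2.96], [-0.89, 2.26], [0.02, 2.5], [-1.34, 4.48], [0, 2.73], [-2.66, 2.66]. Speed limits (rad/s): [2.39, 2.39, 2.79, 3.14, 3.14, 3.14].

INTERFACE

Orientations are given as [roll, pitch, yaw] about the fixed x, y, z axes, in that order (R = Rz(yaw) Ry(pitch) Rx(roll)).
In Python, from workcell import manip, grip, solver, state, cams, ticket gives the robot as it stands. The module is installed in compiled form; this text tells all that it offers. Calls block until the motion is done:
- manip.move_ptp(position, orientation): joint-space move of the TCP to a pose.
- manip.move_linear(position, attitude=None, v=0.15): straight line of the TCP; attitude=None keeps the orientation; v is the mean speed in m/s.
- manip.goto_joints(angles): joint-space move.
- grip(opening): finger opening in m; the grip force is fixed at half the most; returns when the fingers have stopped.
- manip.wait(seconds).
- solver.solve_ik(position, orientation): joint angles nearest the present ones, or None.
- state(): the state.
- cams.capture(name): name is "scene" or "side" or "wrist"; returns the picture (480x640x3 uint8, red, green, blue); there is no depth.
- cams.camera_info(name): a dict with "fx", "fy", "cx", "cy" (pixels), "camera_from_world" (4x4, takes a point from world to camera coordinates). Camera axes: x right, y down, z forward; pixel columns grow to the right and rows downward; lengths in m; the calibration is good to about 2 mm. A picture is of the moment at which its call begins: read the wrist's pose just before it. camera_info takes no time and is no camera call; for the wrist camera it gives the pose at the moment of the call.
A pose or a line that the arm cannot do raises manip.MotionError and nothing moves.
- ticket.job_done(): hands the job in, once; it reports no verdict.
The state is a dict: "time": time; "joint_positions": joint angles; "joint_vel": joint speeds; "joint_efforts": joint torques, N m; "tcp_pos": TCP position; "tool_rot": TCP orientation; "wrist_force": force on the tool from outside, world axes, zero at the start; "wrist_torque": the same for the moment, N m; "grip_width": finger opening in m.
Only numpy, scipy, OpenCV 4.12 (cv2) and the standard library are available. Lean on these libraries where they do the work, as an engineer would, in place of code of your own. Each camera call takes 0.05 s, during which the arm holds its last target. There are 200 camera calls.

## Working session

There is one attempt and no reset: what is moved stays moved. The work goes in short steps, each a Python script; the robot and the scene stay as the last script left them, time stands still between calls to the robot, and variables do not carry over. Pictures are saved under pics/ and viewed, about 8 in all and at most 12, crops included, and the job is handed in when it is done.

```bash
mkdir -p pics
python3 - <<'E'
from workcell import manip, grip, solver, state, cams
import cv2
for n in ("scene","side"):
    im=cams.capture(n); cv2.imwrite(f"pics/{n}0.png",im[:,:,::-1])
    print(n,cams.camera_info(n))
print(state())
E
```

```text
scene {'fx': 433.7104610928445, 'fy': 433.7104610928445, 'cx': 316.4691910138308, 'cy': 239.68056814980056, 'camera_from_world': array([[-0.40608596,  0.91381112, -0.00659007,  0.19944039],
       [ 0.77390299,  0.34005969, -0.53425983, -0.37170344],
       [-0.48597156, -0.22205549, -0.84529463,  1.34987337],
       [ 0.        ,  0.        ,  0.        ,  1.        ]])}
side {'fx': 581.5291086478996, 'fy': 581.5291086478996, 'cx': 321.33365271660756, 'cy': 231.97838099379985, 'camera_from_world': array([[-0.92080139, -0.38963917, -0.01749621,  0.53113376],
       [-0.27521969,  0.68088031, -0.67871653,  0.17474621],
       [ 0.27636737, -0.62014782, -0.73419191,  1.10021008],
       [ 0.        ,  0.        ,  0.        ,  1.        ]])}
{'time': 0.1, 'joint_positions': array([-1.24040950e+00,  1.31063590e-01,  1.48919912e+00, -1.56913311e-05,
        1.52301938e+00, -8.54115011e-02]), 'joint_vel': array([-0.00089118, -0.0018996 , -0.00273929,  0.00053875, -0.00164572,
        0.00028638]), 'joint_efforts': array([ 1.16786367e-03, -5.70952713e+01, -5.01941800e+01, -2.16123935e-04,
        8.15375475e-03, -3.69573752e-05]), 'tcp_pos': array([ 0.24229199, -0.5486627 ,  0.40374649]), 'tool_rot': array([-3.13990803e+00, -1.28507307e-04,  4.15798983e-01]), 'wrist_force': array([ 0.2723235 , -0.22197818,  0.19952102]), 'wrist_torque': array([ 0.01377067, -0.00311612,  0.03229148]), 'grip_width': 0.08567070500327462}
```

View pics/scene0.png

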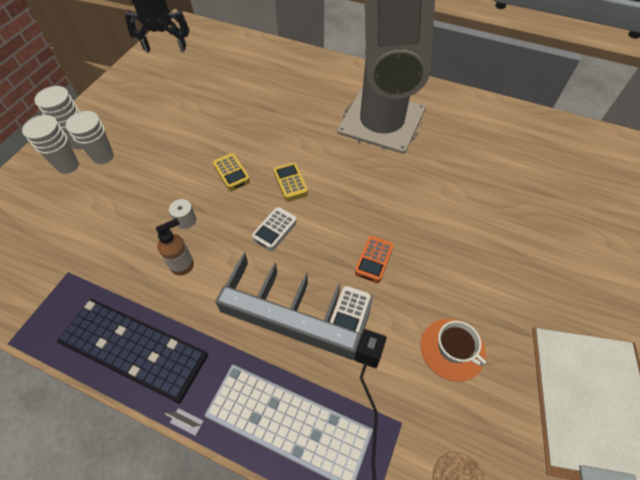

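View pics/side0.png

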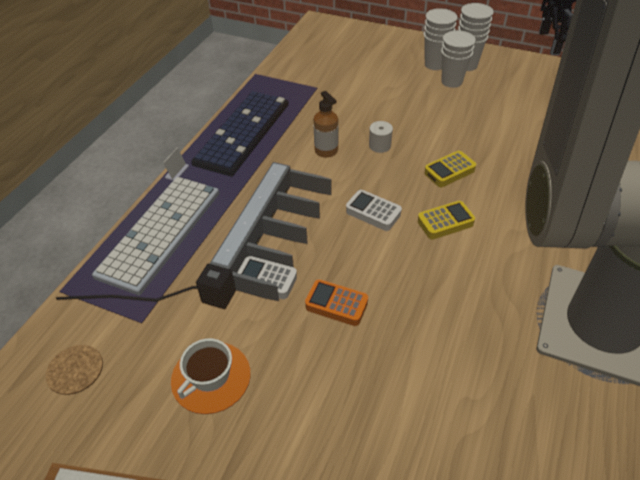

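Candidates in the scene view: white loose reader (274,228), white docked reader (350,310), orange (374,258), yellow (230,170) and (290,181). The loose white one at (274,228), lying in front of the rack, matches the description. The power box is at (370,347). Next, close crops to check the choice.

Run:
```python
import cv2,numpy as np
a=cv2.imread("pics/scene0.png")[190:370,205:405]; b=cv2.imread("pics/side0.png")[150:310,190:410]
a=cv2.resize(a,None,fx=4,fy=4,interpolation=cv2.INTER_CUBIC)[:600]
cv2.imwrite("pics/c1.png",a)
b=cv2.resize(b,None,fx=3.6,fy=3.6,interpolation=cv2.INTER_CUBIC)
cv2.imwrite("pics/c2.png",b)
```

```text
(no output)
```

View pics/c1.png

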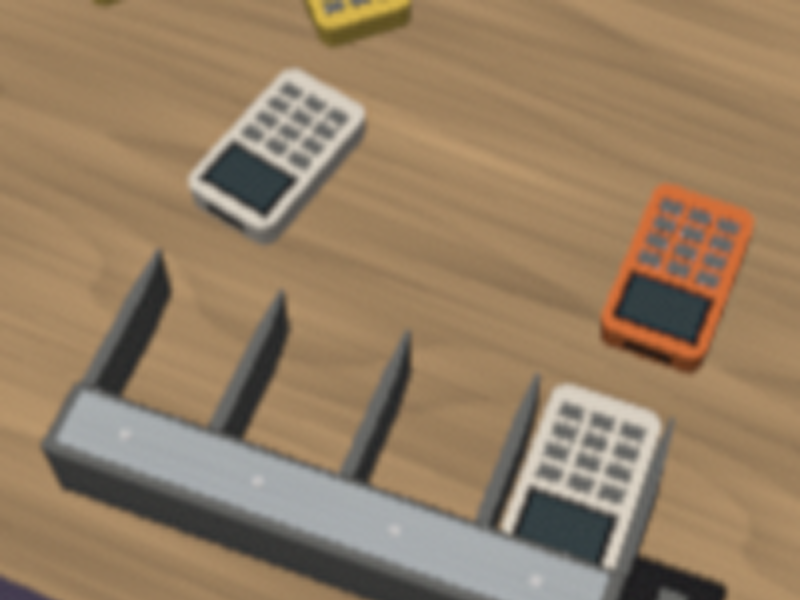

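View pics/c2.png

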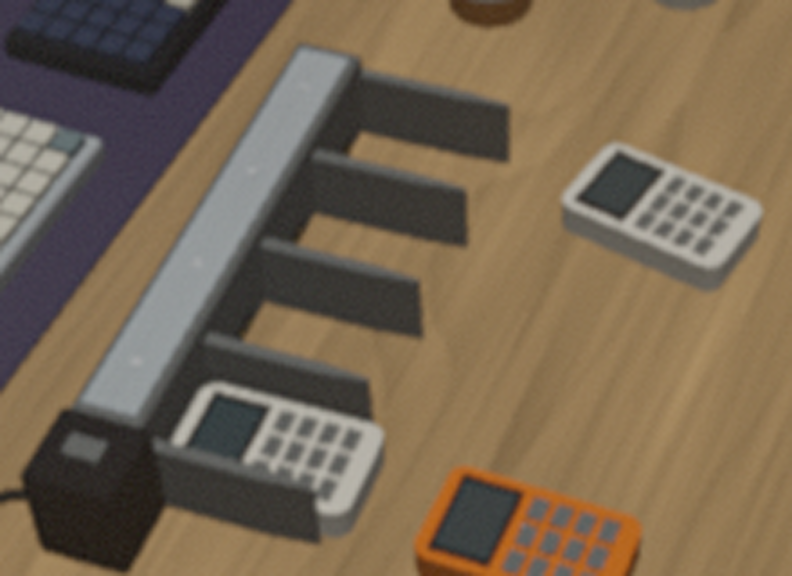

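Loose reader is confirmed: screen end towards the rack, crop-1 centre (278,153). Divider front tips (crop 1): D1 (672,420), D2 (537,377), D3 (408,333), D4 (283,293), D5 (158,252). Crop 2: D1 (320,490) to D5 (509,105).

```bash
cat > h.py <<'E'
import numpy as np, cv2
from workcell import manip, grip, solver, state, cams
def cast(info,uv,z):
    T=np.array(info["camera_from_world"]); R=T[:3,:3]; c=-R.T@T[:3,3]
    uv=np.atleast_2d(np.array(uv,float))
    d=np.c_[(uv[:,0]-info["cx"])/info["fx"],(uv[:,1]-info["cy"])/info["fy"],np.ones(len(uv))]@R
    return (c+d*((z-c[2])/d[:,2])[:,None])[:,:2]
def fit(P,Q): # Q=R P+t, 2D rigid
    p,q=P.mean(0),Q.mean(0); a,b=P-p,Q-q
    th=np.arctan2((a[:,0]*b[:,1]-a[:,1]*b[:,0]).sum(),(a*b).sum())
    R=np.array([[np.cos(th),-np.sin(th)],[np.sin(th),np.cos(th)]]); t=q-R@p
    return th,t,np.linalg.norm(P@R.T+t-Q,axis=1)
def white(img,box,info,z=0.022,thr=165):
    u0,v0,u1,v1=box; s=img[v0:v1,u0:u1]
    hsv=cv2.cvtColor(s,cv2.COLOR_RGB2HSV)
    m=((hsv[...,2]>thr)&(hsv[...,1]<50)).astype(np.uint8)
    cs=cv2.findContours(m,cv2.RETR_EXTERNAL,cv2.CHAIN_APPROX_NONE)[0]
    c=max(cs,key=cv2.contourArea)[:,0]+[u0,v0]
    P=cast(info,c,z)*1000
    return cv2.minAreaRect(P.astype(np.float32)), m
E
python3 - <<'E'
from h import *
P=np.array([[0,.16],[0,.08],[0,0],[0,-.08],[0,-.16]])
px={"scene":np.array([[672,420],[537,377],[408,333],[283,293],[158,252]])/4+[205,190],
"side":np.array([[320,490],[369,382],[418,283],[465,190],[509,105]])/3.6+[190,150]}
for n in px:
    i=cams.camera_info(n); Q=cast(i,px[n],.05); print(n,Q.round(4).tolist(),fit(P,Q))
    im=cv2.imread(f"pics/{n}0.png")[:,:,::-1].copy()
    for box in ([(245,200,305,255),(325,280,375,340)] if n=="scene" else [(340,180,410,235)]):
        for thr in (130,150,170):
            try: print(thr,white(im,box,i,thr=thr)[0])
            except Exception as e: print(e)
i=cams.camera_info("scene");print("bar back L/R, front R", cast(i,np.array([[48,443],[82,388],[620,572]])/4+[205,190],.062))
print("roll",cast(i,[[182,205]],.057),"bottle",cast(i,[[180,268]],0),"orange",cast(i,[[374,255]],.022))
E
```

```text
scene [[0.5943, 0.1857], [0.6001, 0.1058], [0.604, 0.0264], [0.6095, -0.0521], [0.6146, -0.1333]] (np.float64(0.06273294557130805), array([0.60452751, 0.02649496]), array([0.00053993, 0.0007734 , 0.00050225, 0.0012323 , 0.00016896]))
130 ((502.06512451171875, -114.59445190429688), (66.96603393554688, 114.81786346435547), 79.74786376953125)
150 ((501.0783996582031, -114.7223129272461), (66.36273193359375, 112.9309310913086), 79.76161193847656)
170 ((500.5020446777344, -115.23136901855469), (65.1554946899414, 111.99588775634766), 79.78910064697266)
130 ((650.8097534179688, 145.1583251953125), (138.73072814941406, 76.26908874511719), 3.035107374191284)
150 ((630.77880859375, 147.46249389648438), (99.00450134277344, 67.26168823242188), 3.607909917831421)
170 ((630.395751953125, 147.47914123535156), (98.24754333496094, 65.77545928955078), 3.6188066005706787)
side [[0.5868, 0.1825], [0.5943, 0.1043], [0.5997, 0.0253], [0.6046, -0.0557], [0.6088, -0.1363]] (np.float64(0.06784565004306688), array([0.5988477 , 0.02401454]), array([0.0016444 , 0.00104858, 0.00150147, 0.00030692, 0.00109964]))
130 ((499.66912841796875, -116.43610382080078), (67.57263946533203, 113.24711608886719), 79.65662384033203)
150 ((500.0852355957031, -117.14675903320312), (66.3238525390625, 112.17318725585938), 79.65662384033203)
170 ((479.6415710449219, -113.45368957519531), (62.970943450927734, 67.55403900146484), 79.8612289428711)
bar back L/R, front R [[ 0.7522888  -0.12430209]
 [ 0.71545663 -0.12419512]
 [ 0.69410715  0.19143705]]
roll [[ 0.55724691 -0.34604321]] bottle [[ 0.69398408 -0.27993476]] orange [[0.47854029 0.14924316]]
```

```bash
cat >> h.py <<'E'
TH=0.0645; O=np.array([0.602,0.0255])
RR=np.array([[np.cos(TH),-np.sin(TH)],[np.sin(TH),np.cos(TH)]])
def W(x,y): return O+RR@np.array([x,y])
def pose(xy,tip): return [float(xy[0]),float(xy[1]),float(tip+0.173)]
def att(yaw): return [np.pi,0,float(yaw)]
def F(): return np.array(state()["wrist_force"])
E
python3 - <<'E'
from h import *
t0=state()["time"]
print([solver.solve_ik(pose(W(.04,y),.05),att(TH)) is not None for y in (.16,.08,0)])
grip(0.0)
manip.move_ptp(pose(W(.04,.16),.12),att(TH))
manip.move_linear(pose(W(.04,.16),.06),v=.12)
for k,y in enumerate((.16,.08,0)):
    if k: manip.move_linear(pose(W(.04,y),.06),v=.12)
    f0=F(); z=.055
    while z>.046:
        manip.move_linear(pose(W(.04,y),z),v=.05)
        f=F()-f0
        if f[2]>2.5: break
        z-=.001
    print("div",k+1,"tip z",z,state()["tcp_pos"][2]-.173,"dF",f.round(1),"t",state()["time"])
    manip.move_linear(pose(W(.04,y),.06),v=.12)
cv2.imwrite("pics/t.png",cams.capture("side")[:,:,::-1])
E
```

```text
[True, True, True]
div 1 tip z 0.049999999999999996 0.05051091156847545 dF [-0.6 -1.8  3.7] t 5.9667
div 2 tip z 0.049999999999999996 0.05050903048881783 dF [-1.6  0.2  4.3] t 8.5333
div 3 tip z 0.049999999999999996 0.0505126615970129 dF [-0.5 -0.8  6.1] t 11.1
```

Run:
```python
from h import *
H=np.pi/2; yaw=-0.18; c=np.array([.5005,-.1160]); n=np.array([-np.sin(yaw),np.cos(yaw)])
s=c-.062*n
p=np.array(state()["tcp_pos"]); manip.move_linear([p[0],p[1],.12+.173],v=.2)
manip.move_ptp(pose(s,.10),att(H+yaw))
grip(0.05)
manip.move_linear(pose(s,.003),v=.12)
f0=F()
e=W(-.11,-.04-.044)
manip.move_linear(pose(c-.046*n,.003),v=.06)
manip.move_linear(pose(e,.003),att(H+TH),v=.05)
print("dF",F()-f0, state()["tcp_pos"],state()["grip_width"])
manip.move_linear(pose(W(-.11,-.04-.060),.003),v=.1)
for n_ in("side","scene"):
    im=cams.capture(n_); cv2.imwrite(f"pics/p_{n_}.png",im[:,:,::-1])
    for thr in(150,165):
        print(n_,white(im,((250,180,420,300) if n_=="side" else (240,190,335,275)),cams.camera_info(n_),thr=thr)[0])
print("target",W(-.11,-.04),state()["time"])
a=cv2.imread("pics/p_side.png")[130:310,180:440];cv2.imwrite("pics/p1.png",cv2.resize(a,None,fx=3,fy=3,interpolation=cv2.INTER_CUBIC))
```

```text
dF [-0.63514572 -0.04249627 -0.48262023] [ 0.49759148 -0.06550368  0.17596714] 0.04974844487287081
side ((494.7829895019531, -20.874725341796875), (112.50914001464844, 67.25668334960938), 3.8347866535186768)
side ((494.98883056640625, -21.626686096191406), (112.23625946044922, 66.10890197753906), 3.509103536605835)
scene ((495.9373779296875, -18.517356872558594), (113.26066589355469, 66.7098388671875), 3.6743085384368896)
scene ((495.5448913574219, -19.041732788085938), (112.60621643066406, 66.73096466064453), 3.0102407932281494)
target [ 0.49480695 -0.02150691] 17.7667
```

View pics/p1.png

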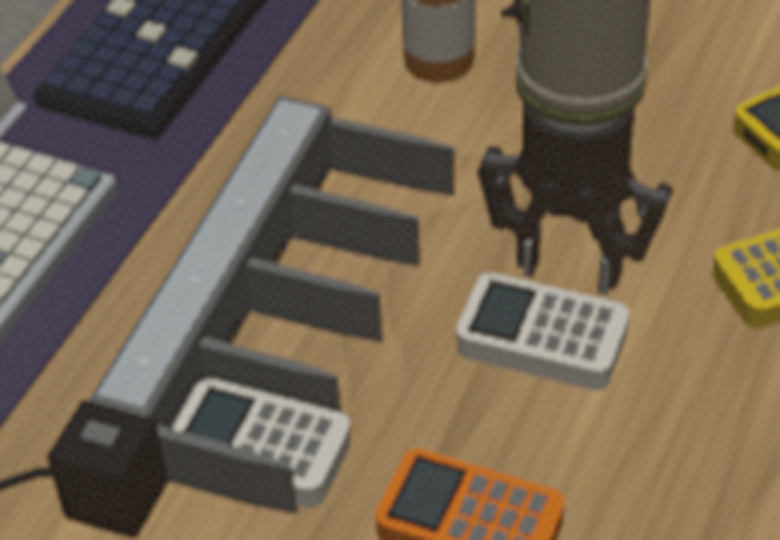

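The reader is square to the third bay at rack y about -38.5 mm, with yaw within about 0.5° of the rack. Next is the push from behind with two fingers.

Run:
```python
from h import *
print("yellow",cast(cams.camera_info("scene"),[[290,181]],.022))
Y=-.0395
p=np.array(state()["tcp_pos"]); manip.move_linear([p[0],p[1],.06+.173],v=.2)
manip.move_ptp(pose(W(-.200,Y),.06),att(TH))
grip(0.03)
manip.move_linear(pose(W(-.200,Y),.003),v=.12)
f0=F(); x=-.200; u=RR[:,0]; log=[]
while x<-.012:
    x+=.012 if x<-.05 else .001
    manip.move_linear(pose(W(x,Y),.003),v=.06)
    f=F()-f0; log.append((round(x,3),round(float(-f[:2]@u),1)))
    if -f[:2]@u>(15 if x<-.045 else 10): break
print(log,(F()-f0).round(1),state()["time"])
manip.wait(.3)
print((F()-f0).round(1), state()["tcp_pos"])
for n_ in("side","scene"):
    im=cams.capture(n_); cv2.imwrite(f"pics/q_{n_}.png",im[:,:,::-1])
a=cv2.imread("pics/q_side.png")[130:310,180:440];cv2.imwrite("pics/q1.png",cv2.resize(a,None,fx=3,fy=3,interpolation=cv2.INTER_CUBIC))
```

```text
yellow [[ 0.34950276 -0.14245765]]
[(-0.188, 0.4), (-0.176, 0.3), (-0.164, 0.3), (-0.152, 0.6), (-0.14, 1.0), (-0.128, -0.1), (-0.116, 1.4), (-0.104, -0.0), (-0.092, -0.4), (-0.08, -0.1), (-0.068, 0.7), (-0.056, 1.1), (-0.044, 0.4), (-0.043, 0.3), (-0.042, 1.0), (-0.041, 1.2), (-0.04, 0.3), (-0.039, 0.2), (-0.038, 0.1), (-0.037, 0.0), (-0.036, 0.5), (-0.035, 0.9), (-0.034, 1.5), (-0.033, 1.4), (-0.032, 1.0), (-0.031, 0.5), (-0.03, 1.4), (-0.029, 0.6), (-0.028, 0.8), (-0.027, 0.6), (-0.026, 0.0), (-0.025, -0.3), (-0.024, -0.1), (-0.023, 2.2), (-0.022, 7.6), (-0.021, 12.4)] [-12.4  -0.6   8.5] 30.9167
[-11.5  -0.8   8.5] [ 0.58229876 -0.01537517  0.17564587]
```

View pics/q1.png

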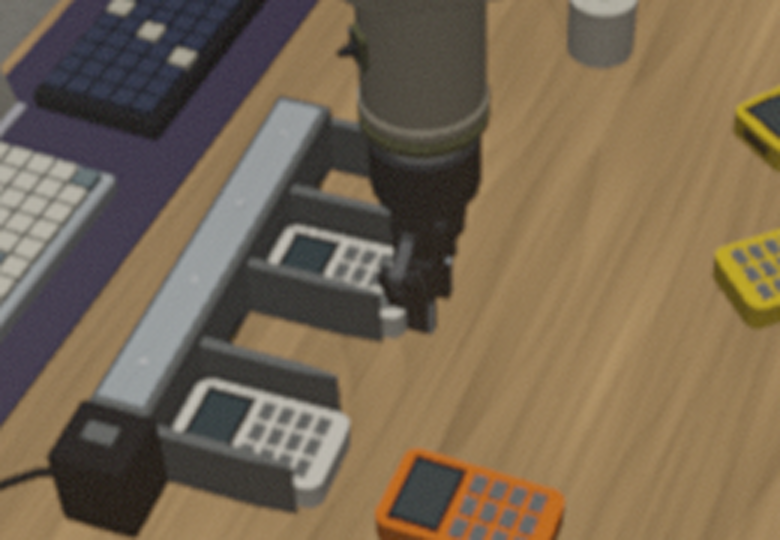

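The force rose at rack x of about -23 mm, as expected for fully home. Now back off and check.

Run:
```python
from h import *
manip.move_linear(pose(W(-.05,-.0395),.003),v=.08)
manip.move_linear(pose(W(-.13,-.0395),.10),v=.15)
manip.move_ptp(pose((.36,-.25),.22),att(TH))
for n_,b in(("side",(260,190,325,250)),("scene",(270,240,335,300))):
    im=cams.capture(n_); cv2.imwrite(f"pics/r_{n_}.png",im[:,:,::-1])
    r=white(im,b,cams.camera_info(n_),thr=150)[0]
    th,o=((.0678,[.5988,.0240]) if n_=="side" else (.0627,[.6045,.0265]))
    d=np.array(r[0])/1000-o; c,s=np.cos(th),np.sin(th)
    print(n_,r,"rack",(c*d[0]+s*d[1],-s*d[0]+c*d[1]))
print(F(),state()["time"])
a=cv2.imread("pics/r_side.png")[130:310,180:440];b=cv2.imread("pics/r_scene.png")[200:370,160:405]
f=lambda i:cv2.resize(i,(780,300) if 0 else (400,290),interpolation=cv2.INTER_CUBIC)
cv2.imwrite("pics/r1.png",np.hstack([f(a),f(b)]))
```

```text
side ((646.7151489257812, -12.690868377685547), (110.56352996826172, 64.36487579345703), 2.7934138774871826) rack (np.float64(0.045319326537062006), np.float64(-0.03985272840240169))
scene ((632.4235229492188, -12.855838775634766), (81.7110824584961, 63.51554489135742), 4.394366264343262) rack (np.float64(0.025402658602018093), np.float64(-0.04102816246895075))
[ 0.87959961 -0.10708041  0.01418738] 34.0083
```

View pics/r1.png

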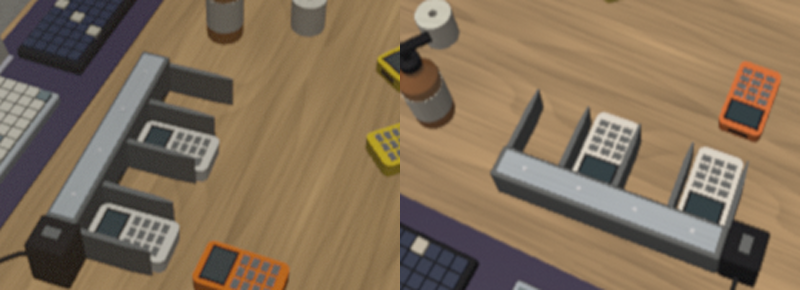

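Run:
```python
from h import *
from workcell import ticket
i=cams.camera_info("scene")
for f in("scene0","r_scene"):
    im=cv2.imread(f"pics/{f}.png")[:,:,::-1].copy(); print(white(im,(325,280,375,340),i,thr=150)[0])
a,b=[cv2.imread(f"pics/{f}.png").astype(int) for f in("scene0","r_scene")]
for n,(u0,v0,u1,v1) in dict(cup=(415,315,495,385),bottle=(155,218,195,277),roll=(165,197,198,230)).items():
    print(n,abs(a-b)[v0:v1,u0:u1].mean().round(2))
ticket.job_done()
```

```text
((630.77880859375, 147.46249389648438), (99.00450134277344, 67.26168823242188), 3.607909917831421)
((630.77880859375, 147.46249389648438), (99.00450134277344, 67.26168823242188), 3.607909917831421)
cup 1.68
bottle 1.46
roll 1.8
the job is handed in; nothing more can be done
```

The loose reader is in the third bay, fully home against the bar, and the job is handed in. It took about 34 s of the 72 s allowed.

- **Counting:** The closed fingertips touched dividers 1, 2 and 3 in turn from the power-box end. Each contact came at 50 mm height with 4–6 N upward force.
- **Pushing:** The reader was pushed sideways and squared up in front of the third gap, then pushed in from behind with two fingers. It was never gripped or lifted. Force rose to about 12 N where the reader should meet the bar. An upward force of about 8.5 N also showed at the end of that push. I did not trace its cause.
- **Final position:** The side camera puts the reader at rack x = 45 mm and y = -40 mm, against a target of 44 and -40. In the scene camera its rear edge lines up with the docked reader's, within 0.2 mm.
- **Other objects:** The docked reader's measured pose is identical before and after. Image differences around the cup, pump bottle and till roll are small, about 1.5–1.8 grey levels.
- **Disagreement:** The two cameras placed the rack about 5 mm apart in x, so I relied on the contact force and the comparison with the docked reader to judge depth. The scene camera's own figure for the reader's centre (x = 25 mm) is not usable, because the bar hides the reader's front end.

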